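Load the inspection lane through a card gap

ROBOT

A 6-joint arm with a two-finger parallel gripper is mounted at the origin on the work surface. World frame = base frame: x ahead of the robot, y to its left, z up, the work surface at z = 0. Lengths are in m, angles in rad, forces in N, time in s.
With the tool pointing down it reaches from about 0.3 to 0.85 m from the base axis. Payload 4.2 kg.
Tool frame: the origin (TCP) lies at the very end of the fingers, on their centre line; the grasp point (between the pads) lies 19 mm behind it; z points along the fingers, x is the direction in which the jaws open and shut, and the axes are right-handed (so a half turn about z gives the same grasp; the last joint's range is limited). The gripper opens to 91 mm and grips with 3 to 60 N. Pads are 32 mm wide; open, the fingers measure 118 mm over their backs; the gripper's body (76 mm by 178 mm) begins 60 mm behind the grasp point.
Start: joints at [-1.216, 0.32, 1.565, -0, 1.257, -0.02], TCP at [0.211, -0.535, 0.214] pointing down, gripper open.
Joint ranges: [-3.11, 3.11], [-0.84, 2.01], [0.21, 2.61], [-1.34, 4.49], [0.05, 2.63], [-2.56, 2.56]. Speed limits (rad/s): [2.57, 2.57, 3.14, 3.14, 3.14, 3.14].

INTERFACE

Orientations are given as a rotation vector (axis times angle).
In Python, from rig import manip gives the robot as it stands.
- The arm moves only by the tool jog_arm, never from a script. Its argument "targets" is a list of rows, each a list of 7 numbers: the gripper command: -1 is shut, 1 is fully open, values between are in proportion, then the shift along the tool's x, y, z in cm, then the turn, a rotation vector about the tool's x, y, z in degrees. A call has 1 to 8 rows; each row shifts and turns the pose as measured when the row begins, along the tool's axes as they then stand; what a row does not reach is not made up. A row lasts 1/10 s, in which the tool goes at most 50 mm and 8.59 degrees, less where a joint would pass 70% of its speed; a pose out of reach is approached as far as the arm can. A call is refused whole if a number of a shift passes 5 or a number of a turn 8.59, either way. A call with a gripper value outside its range is refused whole. The fingers move at their own pace and stop on an object; "squeeze" is the grip in N (left out, the last holds). Time passes only in rows, so rows that do not move let the fingers close. It gives the time, the measured TCP pose, the force and the opening at its end, in the units of the state.
- manip.state(): the state, without advancing time (a new reading comes with each control period).
- manip.get_image(name): name is "scene" or "top"; returns the picture (384x512x3 uint8, red, green, blue); there is no depth.
- manip.camera_info(name): a dict with "camera_matrix" (3x3 intrinsics, pixels), "T" (4x4, takes a point from camera to world coordinates). Camera axes: x right, y down, z forward; pixel columns grow to the right and rows downward; lengths in m; the calibration is good to about 2 mm. A picture is of the moment at which its call begins. camera_info takes no time and is no camera call.
- manip.close_job(): hands the job in, once; it reports no verdict.
The state is a dict: "t": time; "joint_pos": joint angles; "qd": joint speeds; "effort": joint torques, N m; "tool_pos": TCP position; "ee_rot": TCP orientation; "wrist_force": force on the tool from outside, world axes, zero at the start; "ft_torque": the same for the moment, N m; "opening": finger opening in m.
Only numpy, scipy, OpenCV 4.12 (cv2) and the standard library are available. Lean on these libraries where they do the work, as an engineer would, in place of code of your own. Each camera call takes 0.05 s, during which the arm holds its last target. There are 200 camera calls.

TASK

Load the three white balls from the tipping pan into the camera's inspection lane. First turn the lane's stop handle a quarter-turn to fully closed; then take the card from its rack, hold it standing on the pan's floor near the lip so that it shuts off the lip except for a gap a little wider than a ball in front of the lane's mouth, and press the pan down with it until all three balls have rolled through the gap and lie in the lane against the stop. Finally lift the card away so that the pan falls back to rest, and stand the card back in its rack, without letting any ball drop elsewhere or disturbing the other things on the table.

Things in the scene. Friction and masses are not known exactly. Their poses are not given: they have to be found in the camera images.
- gate (a joint): angle of the lane's quarter-turn stop, rad: 0 = closed (handle and blade across the lane, at the hard stop), 1.571 = open (handle along the lane's -x wall, pointing up the lane to the mouth). It turns about an upright shaft, counter-clockwise from above as it opens, and stays where left (friction 0.06 N m). Balls in the lane press the closed blade onto its stop
- gate_handle (a point): point on the stop's black lever, 50 mm out from the shaft's axis, at the lever's mid-height, 121 mm above the table. The lever is a level bar from 12 mm behind the axis to 85 mm ahead of it, 12 mm wide, 14 mm tall; x axis along the lever, outward. Only lane walls lie below it, their tops at most 92 mm above the table
- gate_shaft (a point): point on the stop's upright turning axis at the lever's mid-height (121 mm above the table), axes as the lane's
- lane: fixed aluminium channel, 72 mm wide inside, walls 40 mm, running along its own -y from its flared mouth downhill to the stop's shaft (x -33, y -255 mm) and a small black camera (y -290 to -385 mm, 150 mm high). Origin on the table plumb under the lip line, x parallel to the lip, 75 mm left or right of the lip's middle; a low grey reject bin stands at the lip's other end. Floor 60 mm up at origin
- pan (a joint): tipping angle of the pan, rad: 0 = at rest, floor leaning back 0.09 rad so that the balls lie at its back; 0.32 = fully tipped, floor falling 0.23 rad towards the lip. Weighted at the back: 3 to 10 N down on the floor between axle and lip tips it, and it falls back by itself when let go (balls at the lip help to hold it down)
- pan_lip (a point): middle of the open front edge (lip) of the steel tipping pan, on the floor's upper face. x along the lip, y up the floor away from the lip, z square to the floor; moves with the pan. Floor 240 mm wide between side walls (x -120 to 120), back wall at y = 220 mm; these walls 45 mm high, none at the lip; lip about 119 mm above the table at rest
- pan_axle (a point): middle of the pan's hinge axis, which runs along the lip's x axis: in the lip's frame at y = 140 mm, z = -12 mm; 95 mm above the table. Turning by a positive pan angle is a right-handed turn about the x axis
- card: aluminium plate 160 mm long (x), 4 mm thick (y), 95 mm high (z) with a black grip bar along its top (130 mm long, 14 mm thick, from 74 to 100 mm above the plate's lower edge); 0.22 kg. Origin at the middle of the lower edge. It stands upright and loose in its rack and may lean about 5 degrees there
- rack: the card's rack, fixed: base 190 x 75 mm with one upright slot along its x axis, 9 mm wide, its floor 12 mm above the table; slot walls 170 mm long with a flared entry 24 mm wide; rack top 70 mm above the table. Origin on the table under the slot's middle; with the card home the card's origin is 12 mm above it
- ball1_center (a point): centre of one of the three alike smooth white acetal balls, 60 mm across, about 0.16 kg, that start at the back of the pan. They roll freely and are slick (friction about 0.2), so against a card that slants at 25 degrees or more to the lip they slide on towards its end that is nearer the lip
- ball2_center (a point): centre of another of the three balls
- ball3_center (a point): centre of another of the three balls
- lens_tube: bystander: short black lens tube, 35 mm across, 50 mm tall; leave it where it is. Origin under its middle
- driver: bystander: screwdriver, 150 mm; leave it where it is. Origin under its middle
- post_holder: bystander: post holder on a foot, 48 mm across, 60 mm tall; leave it where it is. Origin under its middle
- cleaner: bystander: white cleaner bottle, 52 mm across, 130 mm tall; leave it where it is. Origin under its middle
- mug: bystander: white mug, 80 mm across, 90 mm tall; leave it where it is. Origin under its middle
- lens_box: bystander: flat lens box, 110 x 75 x 38 mm; leave it where it is. Origin under its middle
- clamp_plate: bystander: clamp plate, 100 x 40 mm, 24 mm tall; leave it where it is. Origin under its middle
Mind the look-alikes: they are no part of the job. Leave any purple look-alike of the rack alone. Of the things that look like the card, the larger one is meant.

How it is judged:
By the outcome, as a careful person would: the job done as asked, in the order asked, and still so for the second after the job is handed in, with the robot touching nothing.
It also fails if it takes over 72 s, if anything falls off the work surface, if the arm or the gripper's body presses on something with over 40 N, if the wrist force passes 120 N, or if a joint passes its speed limit or range.

## Working session

There is one attempt and no reset: what is moved stays moved. The work goes in short steps, Python scripts to look and compute and a tool call to move; the robot and the scene stay as the last step left them, time stands still between calls to the robot, and variables do not carry over. Pictures are saved under pics/ and viewed, about 8 in all and at most 12, crops included, and the job is handed in when it is done.

Besides the shell and the picture viewer there is one more tool, called as name(argument=value, ...), one argument or row to a line, values as JSON. jog_arm: Moves the arm, as the interface text tells. Its arguments: {"type":"object","properties":{"targets":{"type":"array","items":{"type":"array","items":{"type":"number"}}},"squeeze":{"type":"number"}},"required":["targets"]}

```bash
mkdir -p pics; ls
python3 - <<'E'
from rig import manip
import cv2,numpy as np
np.set_printoptions(precision=4,suppress=True)
for n in("scene","top"):
    im=manip.get_image(n); cv2.imwrite(f"pics/{n}0.png",cv2.cvtColor(im,cv2.COLOR_RGB2BGR))
    c=manip.camera_info(n); print(n,c["camera_matrix"],c["T"])
a=cv2.imread("pics/scene0.png");b=cv2.imread("pics/top0.png")
cv2.imwrite("pics/s1.png",cv2.resize(a,(800,600),interpolation=cv2.INTER_CUBIC))
cv2.imwrite("pics/t1.png",cv2.resize(b,(800,600),interpolation=cv2.INTER_CUBIC))
print(manip.state())
E
```

```text
pics
scene [[433.778    0.     251.5975]
 [  0.     433.778  189.9508]
 [  0.       0.       1.    ]] [[ 0.7704  0.5319 -0.3516  1.0302]
 [ 0.6376 -0.6455  0.4204 -0.6724]
 [-0.0034 -0.548  -0.8364  1.3356]
 [ 0.      0.      0.      1.    ]]
top [[377.1373   0.     257.8534]
 [  0.     377.1373 184.9684]
 [  0.       0.       1.    ]] [[ 0.0218 -0.9979  0.0603  0.4594]
 [-0.9997 -0.0225 -0.011  -0.031 ]
 [ 0.0123 -0.0601 -0.9981  1.483 ]
 [ 0.      0.      0.      1.    ]]
{'t': 0.1, 'joint_pos': array([-1.216 ,  0.3202,  1.5656, -0.    ,  1.2574, -0.02  ]), 'qd': array([-0.0006, -0.0011, -0.0019,  0.0005, -0.0017, -0.0001]), 'effort': array([ -0.0004, -41.3332, -23.2509,   0.0728,   0.0421,  -0.    ]), 'tool_pos': array([ 0.2103, -0.5347,  0.2132]), 'ee_rot': array([-2.5957,  1.7681,  0.0021]), 'wrist_force': array([ 0.31  ,  0.174 , -0.2512]), 'ft_torque': array([0.0108, 0.0159, 0.0737]), 'opening': 0.09120480892508338}
```

View pics/s1.png

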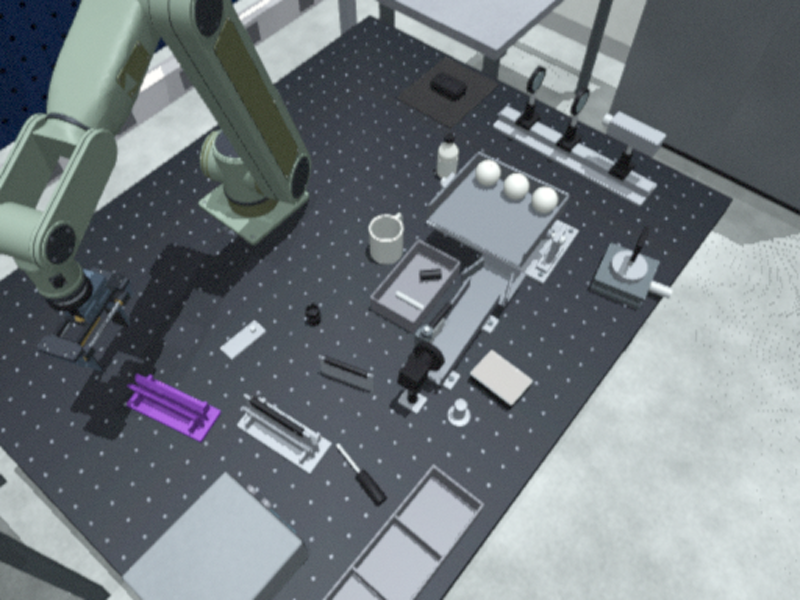

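View pics/t1.png

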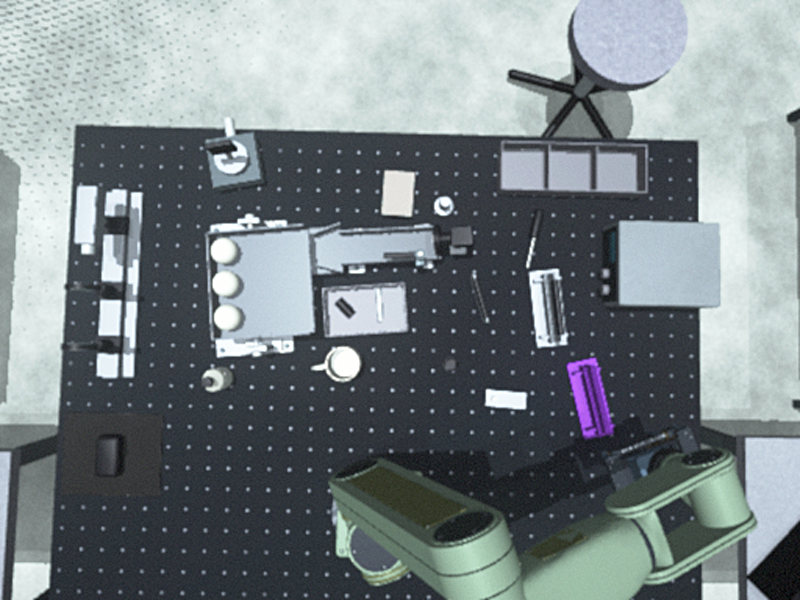

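Scene (800x600 view): card with black grip in the grey rack at (280,415), smaller look-alike plate at (347,370), purple rack (172,405), lane shaft near (425,330), lever pointing up the lane. Balls are at the pan's back (487–545,170–200). In the top view the card/rack is at (548,305), small plate at (480,297), purple rack at (590,398), and the lane at the pan's +x side.

```bash
cat > h.py <<'E'
import cv2,numpy as np
np.set_printoptions(precision=4,suppress=True)
def crop(im,x0,y0,x1,y1,s):
    c=cv2.resize(im[y0:y1,x0:x1],None,fx=s,fy=s,interpolation=cv2.INTER_CUBIC)
    for x in range(-(-x0//10)*10,x1,10):
        X=int((x-x0+.5)*s); cv2.line(c,(X,0),(X,6),(0,255,255),1)
        if x%20==0: cv2.putText(c,str(x),(X-10,17),0,.38,(0,255,255),1)
    for y in range(-(-y0//10)*10,y1,10):
        Y=int((y-y0+.5)*s); cv2.line(c,(0,Y),(6,Y),(0,255,255),1)
        if y%20==0: cv2.putText(c,str(y),(8,Y+4),0,.38,(0,255,255),1)
    return c
def cams():
    from rig import manip
    return {n:manip.camera_info(n) for n in("scene","top")}
def ray(c,uv):
    K=c["camera_matrix"];T=c["T"]
    d=T[:3,:3]@np.linalg.inv(K)@np.array([uv[0],uv[1],1.]); return T[:3,3],d
def atz(c,uv,z):
    o,d=ray(c,uv); return o+d*(z-o[2])/d[2]
def tri(C,us,ut):
    A=[];b=[];R=[]
    for c,u in((C["scene"],us),(C["top"],ut)):
        o,d=ray(c,u); d=d/np.linalg.norm(d); P=np.eye(3)-np.outer(d,d); A.append(P);b.append(P@o);R.append((P,o))
    p=np.linalg.solve(sum(A),sum(b)); return p,[np.linalg.norm(P@(p-o)) for P,o in R]
def proj(c,p):
    T=c["T"];q=T[:3,:3].T@(np.asarray(p)-T[:3,3]); q=c["camera_matrix"]@q; return q[:2]/q[2]
def stack(a,b):
    w=max(a.shape[1],b.shape[1]);z=lambda i:cv2.copyMakeBorder(i,0,4,0,w-i.shape[1],0); return np.vstack([z(a),z(b)])
E
python3 - <<'E'
from h import *
s=cv2.imread("pics/scene0.png");t=cv2.imread("pics/top0.png")
a=crop(t,130,138,310,232,4.4); cv2.imwrite("pics/pt.png",a)
a=crop(s,235,95,375,265,3.5)
cv2.imwrite("pics/ps.png",a)
a=crop(t,335,165,368,225,8);b=crop(s,148,245,215,305,8)
H=max(a.shape[0],b.shape[0]); print(a.shape,b.shape)
cv2.imwrite("pics/rk.png",np.hstack([a,b]))
E
```

```text
(480, 264, 3) (480, 536, 3)
```

View pics/pt.png

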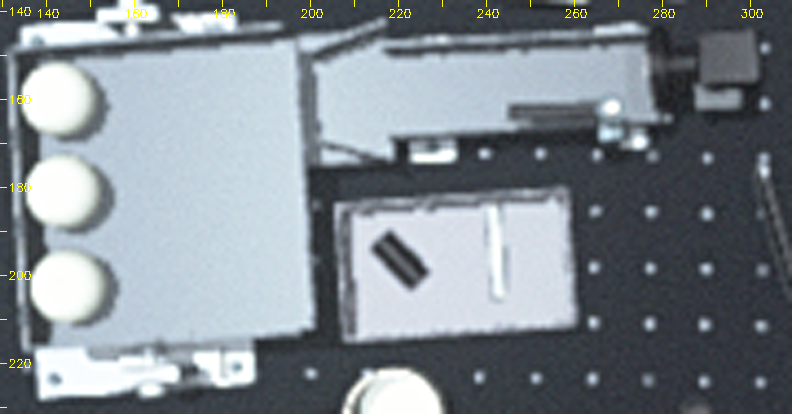

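View pics/ps.png

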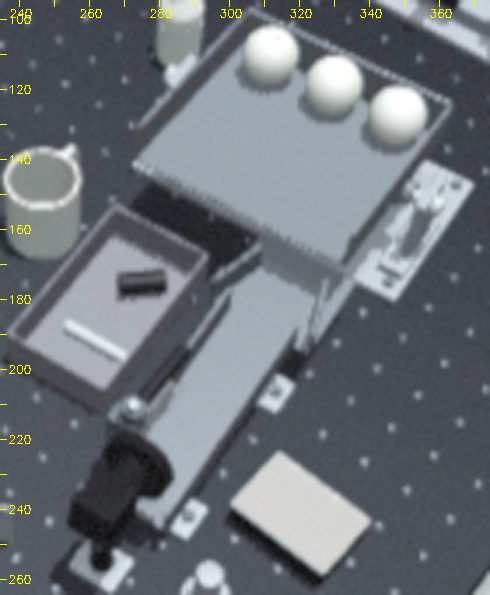

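View pics/rk.png

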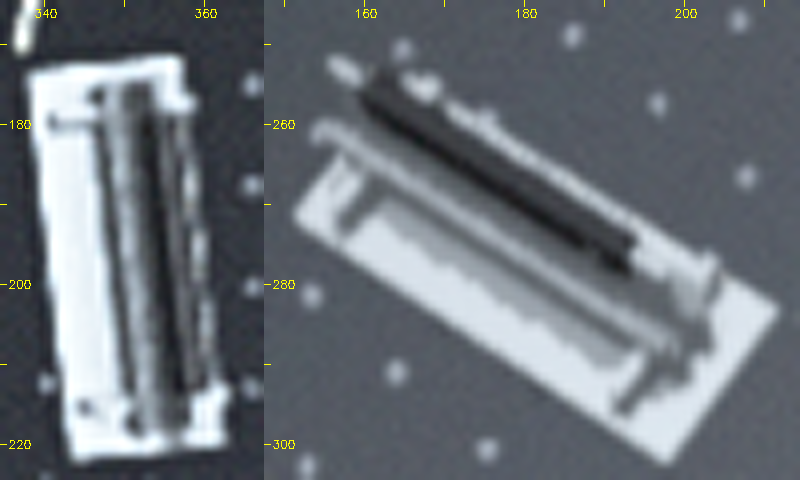

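The pan crop (top, original pixels) shows the lip from (197,148) to (201,213), balls at (143.8,160.5), (144,181.1), (145.4,202.7), and the shaft at (268.1,162). In the scene crop the shaft cap is at (272.8,211.1) and the lip runs (273,141.6)–(333,170). The rack crop shows the large card's black bar standing in the grey rack. Now I triangulate and check by overlay.

Run:
```python
from h import *
C=cams(); S,T=C["scene"],C["top"]
def sc(x,y): return ((x-264)/8-.5+148,y/8-.5+245)
def tc(x,y): return (x/8-.5+335,y/8-.5+165)
for n,a,b in [("b+x",(348.2,127.4),(143.8,160.5)),("bmid",(329.6,118.5),(144,181.1)),("b-x",(311.6,109.9),(145.4,202.7)),
 ("shaftcap",(272.8,211.1),(268.1,162)),("leverTip?",(185/3.5-.5+235,348/3.5-.5+95),(508/4.4-.5+130,112/4.4-.5+138)),("lip+x",(333.1,170.2),(197,147.7)),("lip-x",(273.1,141.6),(201,212.9)),
 ("rackc near-left",sc(295,215),tc(75,460)),("rack +x far? ",sc(778,308),tc(180,58)),("rack nr +x",sc(665,465),tc(30,72)) ]:
    print(n,*tri(C,a,b))
for n,b in [("rack TL",(30,72)),("TR",(180,58)),("BR",(228,440)),("BL",(75,460))]: print(n,atz(T,tc(*b),.01))
for n,b in [("bar+x",(146,85)),("bar-x",(172,375)),("platex",(172,430))]: print(n,atz(T,tc(*b),.11))
for n,b in [("bar+x",(635,235)),("bar+xnear",(605,272)),("bar-x",(395,68)),("bar-xn",(363,95))]: print(n,atz(S,sc(*b),.112))
```

```text
b+x [0.6213 0.3667 0.1318] [np.float64(0.0018637676095190146), np.float64(0.001863767609519154)]
bmid [0.5456 0.3616 0.1317] [np.float64(0.00021878371975154546), np.float64(0.00021878371975166146)]
b-x [0.4689 0.3537 0.1326] [np.float64(0.00024192195951404466), np.float64(0.00024192195951391461)]
shaftcap [ 0.6256 -0.0817  0.122 ] [np.float64(0.0004508829323364297), np.float64(0.0004508829323365778)]
leverTip? [0.6209 0.0026 0.119 ] [np.float64(4.890590105032868e-05), np.float64(4.890590105036176e-05)]
lip+x [0.678  0.1829 0.1105] [np.float64(0.005092608578393744), np.float64(0.005092608578393796)]
lip-x [0.4371 0.1594 0.1031] [np.float64(0.0011258926414669356), np.float64(0.001125892641466882)]
rackc near-left [ 0.3932 -0.4268 -0.0915] [np.float64(0.021629046950306798), np.float64(0.021629046950306784)]
rack +x far?  [ 0.6154 -0.3966  0.1034] [np.float64(0.020719399672482798), np.float64(0.020719399672483003)]
rack nr +x [ 0.5948 -0.4028 -0.0949] [np.float64(0.023218585147774657), np.float64(0.02321858514777455)]
rack TL [ 0.6007 -0.3622  0.01  ]
TR [ 0.6093 -0.4361  0.01  ]
BR [ 0.4226 -0.4607  0.01  ]
BL [ 0.4113 -0.3859  0.01  ]
bar+x [ 0.5863 -0.393   0.11  ]
bar-x [ 0.454  -0.4058  0.11  ]
platex [ 0.4291 -0.4059  0.11  ]
bar+x [ 0.574  -0.3989  0.112 ]
bar+xnear [ 0.5755 -0.4165  0.112 ]
bar-x [ 0.4553 -0.4083  0.112 ]
bar-xn [ 0.454 -0.424  0.112]
```

```bash
cat >> h.py <<'E'
def frame(x,y,yaw,z=0,lean=0):
    c,s=np.cos(yaw),np.sin(yaw);R=np.array([[c,-s,0],[s,c,0],[0,0,1]])
    cl,sl=np.cos(lean),np.sin(lean);R=R@np.array([[1,0,0],[0,cl,-sl],[0,sl,cl]])
    M=np.eye(4);M[:3,:3]=R;M[:3,3]=(x,y,z);return M
def box(M,x0,x1,y0,y1,z0,z1):
    P=np.array([[x,y,z] for x in(x0,x1) for y in(y0,y1) for z in(z0,z1)]);P=P@M[:3,:3].T+M[:3,3]
    return [(P[i],P[i^k]) for i in range(8) for k in(1,2,4) if i<i^k]
def draw(c,cam,segs,x0,y0,s,col):
    for a,b in segs:
        p,q=[tuple(int(v) for v in ((proj(cam,w)-[x0,y0]+.5)*s)) for w in(a,b)]
        cv2.line(c,p,q,col,1,cv2.LINE_AA)
E
python3 - <<'E'
from h import *
C=cams(); S,T=C["scene"],C["top"]
s=cv2.imread("pics/scene0.png");t=cv2.imread("pics/top0.png")
g=lambda im:(255*(im/255.)**.6).astype(np.uint8)
R=frame(.511,-.411,np.radians(7.3)); K=frame(.511,-.411,np.radians(7.3),.012)
out=[]
for im,cam,(x0,y0,x1,y1),k in((t,T,(336,168,366,222),6.9),(s,S,(148,248,213,304),6.4)):
    for ov in(0,1):
        c=crop(g(im),x0,y0,x1,y1,k)
        if ov:
            draw(c,cam,box(R,-.095,.095,-.0375,.0375,0,.012),x0,y0,k,(0,255,0))
            draw(c,cam,box(K,-.065,.065,-.007,.007,.074,.1),x0,y0,k,(0,0,255))
            draw(c,cam,box(R,-.085,.085,-.012,.012,.07,.07),x0,y0,k,(255,128,0))
        out.append(c)
H=372
f=lambda c:cv2.copyMakeBorder(c,0,max(0,H-c.shape[0]),0,4,0)[:H]
cv2.imwrite("pics/ov.png",np.hstack([f(c) for c in out[:2]])) ; 
A=np.hstack([f(c) for c in out[:2]]);B=np.hstack([f(c) for c in out[2:]])
cv2.imwrite("pics/ov.png",cv2.resize(stack(A,B),(800,600) if 0 else None,fx=.8,fy=.8)); print(stack(A,B).shape)
A=np.hstack([f(c) for c in (out[0],out[1],out[3])]);print(A.shape);cv2.imwrite("pics/ov.png",A[:, :800] if A.shape[1]<=840 else A)
E
```

```text
(752, 840, 3)
(372, 842, 3)
```

View pics/ov.png

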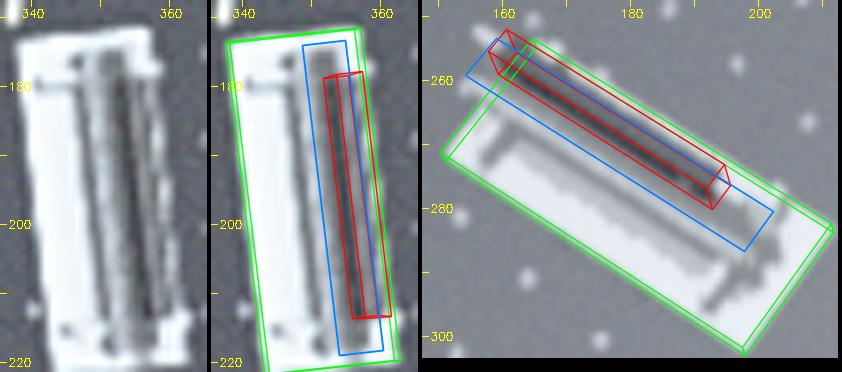

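Overlay: the green base outline fits both views (rack about (0.511,−0.411), yaw ≈7.3°). The bar fits in the scene view but sits about 1.4 px off in the top view, so the card may lean. I'll take intensity profiles across it to find out, and likewise for the lever.

Run:
```python
from h import *
C=cams()
im={n:cv2.cvtColor(cv2.imread(f"pics/{n}0.png"),cv2.COLOR_BGR2GRAY).astype(np.float32) for n in C}
def prof(n,M,z,ys,xs):
    out=[]
    for y in ys:
        P=[proj(C[n],(M@[x,y,z,1])[:3]) for x in xs]; m=np.array(P,np.float32)
        out.append(cv2.remap(im[n],m[None,:,0],m[None,:,1],cv2.INTER_LINEAR).mean())
    return np.array(out)
M=frame(.511,-.411,np.radians(7.3)); ys=np.arange(-.048,.049,.004)
print((ys*1000).astype(int))
for z in(.0,.012,.07,.112):
    for n in C: print(n,z,prof(n,M,z,ys,np.linspace(-.05,.05,40)).astype(int))
xs=np.arange(-.11,.111,.005);print((xs*1000).astype(int))
for n,y in(("top",0.),("top",.004),("scene",-.004)):
  print(n,y,np.array([prof(n,M,.1 if n=="scene" else .112,[y],[x])[0] for x in xs]).astype(int))
for x in(-.045,0,.045): print(x,[ (n,prof(n,M,.112,ys,np.linspace(x-.015,x+.015,15)).astype(int)) for n in C])
```

```text
[-48 -44 -39 -35 -31 -27 -23 -19 -15 -11  -7  -3   0   4   8  12  16  20
  24  28  32  36  40  44  48]
scene 0.0 [ 90  89  92 154 215 224 223 211 176 160 136 109 143 161 121  96  71  48
  71  93 112 174 165 102  89]
top 0.0 [ 53  65 114 130  85  91  70  37  54  87 132 164 128  90 163 231 239 240
 245 248 248 186  73  48  53]
scene 0.012 [ 89  89 123 202 223 224 218 187 163 146 112 129 163 131 101  77  47  61
  87  99 161 175 112  90  89]
top 0.012 [ 54  53  70 120 123  84  92  61  38  59  95 143 163 112  99 184 238 239
 242 245 249 243 145  58  49]
scene 0.07 [205 216 213 204 170 153 127 110 152 150 109  86  46  41  64  71 136 171
 115  91  88  88  88  88  89]
top 0.07 [ 64  65  61  56  54  52  63 113 127  84  92  60  38  62 101 152 158  96
 122 211 240 240 244 247 249]
scene 0.112 [207 190 163 150 119 132 162 123  95  59  35  59  67 115 170 126  93  87
  87  87  87  88  87  87  90]
top 0.112 [ 55  55  57  62  65  62  57  54  52  62 113 126  84  92  53  41  69 112
 159 145  89 154 230 239 241]
[-110 -105  -99  -94  -89  -84  -79  -74  -69  -64  -59  -54  -49  -44
  -39  -34  -29  -24
[... 945 characters left out ...]
, 108, 126,  85,
        91,  57,  42,  67, 110, 157, 150,  91, 149, 228, 239, 241]))]
0 [('scene', array([221, 198, 165, 148, 113, 129, 162, 122,  94,  59,  36,  59,  67,
       123, 179, 131,  96,  87,  86,  88,  87,  88,  87,  87,  87])), ('top', array([ 56,  55,  54,  55,  56,  57,  56,  55,  53,  62, 115, 126,  84,
        91,  53,  39,  68, 108, 159, 147,  85, 150, 229, 239, 241]))]
0.045 [('scene', array([222, 197, 165, 148, 112, 131, 159, 118,  92,  60,  40,  61,  69,
       130, 178, 115,  90,  89,  90,  89,  89,  90,  90,  90,  97])), ('top', array([ 55,  55,  56,  58,  59,  54,  56,  54,  51,  65, 114, 119,  83,
        91,  52,  44,  75, 118, 162, 142,  91, 160, 229, 237, 240]))]
```

Checks agree: ball centres at z 0.132 match the geometry, the shaft cap at z 0.122 matches 121 mm, and the card bar (≈130 mm long) is centred in the rack and nearly upright. So the card is at (0.511,−0.4105), yaw 7.3°. The shaft is at (0.6256,−0.0817), lane/pan yaw ≈5°, lip middle ≈(0.562,0.169). Card candidates, as pixels in the 800x600 scene view: large card in the grey rack (280,415) is the chosen one, 130 mm bar confirmed; the free-standing small plate at (347,370) and the purple rack (172,405) are rejected. I'll travel towards the gate while looking closer at the lane mouth.

jog_arm(
  targets=[
    [-0.1,-2.4,-4.3,0,0,0,0],
    [-0.1,-2.4,-4.3,0,0,0,0],
    [-0.1,-2.4,-4.3,0,0,0,0],
    [-0.1,-2.4,-4.3,0,0,0,0],
    [-0.1,-2.4,-4.3,0,0,0,0],
    [-0.1,-2.4,-4.3,0,0,0,0],
    [-0.1,-2.4,-4.3,0,0,0,0],
    [-0.1,-2.4,-4.3,0,0,0,0],
  ],
)

```text
t: 0.9
tool_pos: [0.4621, -0.228, 0.2095]
ee_rot: [-2.585, 1.785, 0.008]
wrist_force: [0.6, -1.6, -0.3]
opening: 0.0416
```

```bash
cat > go.py <<'E'
import sys
from h import *
from scipy.spatial.transform import Rotation as Ro
from rig import manip
def st():
    s=manip.state();R=Ro.from_rotvec(s["ee_rot"]).as_matrix();return s,s["tool_pos"],R
def down(psi,tilt=None):
    c,s=np.cos(psi),np.sin(psi);return np.array([[c,s,0],[s,-c,0],[0,0,-1.]])
def togo(p,Rt):
    s,q,R=st()
    print("t %.2f"%s["t"],"at",q,"psi %.1f"%np.degrees(np.arctan2(R[1,0],R[0,0])),"open %.4f"%s["opening"],"F",s["wrist_force"].round(1),"q6 %.2f"%s["joint_pos"][5])
    print("togo cm",(R.T@(np.array(p)-q)*100).round(2),"turn deg",np.degrees(Ro.from_matrix(R.T@Rt).as_rotvec()).round(2))
if __name__=="__main__":
    x,y,z,psi=map(float,sys.argv[1:5]); togo((x,y,z),down(np.radians(psi)))
E
python3 go.py .6212 -.0319 .2 5
python3 - <<'E'
from h import *
s=cv2.imread("pics/scene0.png");t=cv2.imread("pics/top0.png")
g=lambda im:(255*(im/255.)**.7).astype(np.uint8)
a=crop(g(t),192,138,230,180,10);b=crop(g(s),285,155,345,200,7)
h=max(a.shape[0],b.shape[0]);f=lambda c:cv2.copyMakeBorder(c,0,h-c.shape[0],0,0,0)
cv2.imwrite("pics/mouth.png",np.hstack([f(a),f(b)]))
E
```

```text
t 0.90 at [ 0.4621 -0.228   0.2095] psi -69.3 open 0.0416 F [ 0.6 -1.6 -0.3] q6 0.73
togo cm [-12.7  -21.83   0.94] turn deg [ -0.03   0.33 -74.25]
```

View pics/mouth.png

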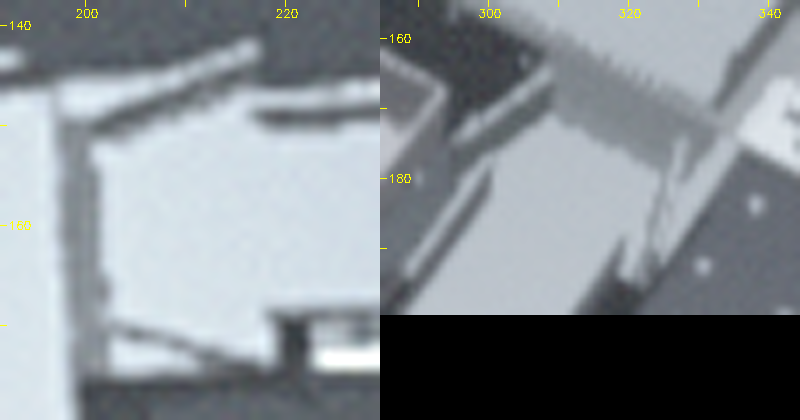

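Mouth close-up: the funnel walls leave a clear width at the lip from about row 150.5 to 170 (top px, column ~202), ≈72 mm, and then widen downstream. The flow path is clear. Continuing to the lever.

jog_arm(
  targets=[
    [-0.1,-2.1,-3.6,0,0,0,0],
    [-0.1,-2.1,-3.6,0,0,0,0],
    [-0.1,-2.1,-3.6,0,0,0,0],
    [-0.1,-2.1,-3.6,0,0,0,0],
    [-0.1,-2.1,-3.6,0,0,0,0],
    [-0.1,-2.1,-3.6,0,0,0,0],
    [-0.1,0,0,0,0,0,-8.3],
    [-0.1,0,0,0,0,0,-8.3],
  ],
)

```text
t: 1.7
tool_pos: [0.6263, -0.0171, 0.2047]
ee_rot: [-2.827, 1.371, 0.017]
wrist_force: [-0.3, -0.1, 0.4]
opening: 0.0411
```

jog_arm(
  targets=[
    [-0.1,0,0,0,0,0,-8.3],
    [-0.1,0,0,0,0,0,-8.3],
    [-0.1,0,0,0,0,0,-8.3],
    [-0.1,0,0,0,0,0,-8.3],
    [-0.1,0,0,0,0,0,-8.3],
    [-0.1,0,0,0,0,0,-8.3],
    [-0.1,0,0,0,0,0,-8.3],
    [-0.1,0,0,0,0,0,0],
  ],
)

```text
t: 2.5
tool_pos: [0.6243, -0.0152, 0.1991]
ee_rot: [-3.126, -0.227, 0.031]
wrist_force: [0.4, 0.0, 0.6]
opening: 0.041
```

```bash
python3 go.py .6212 -.0319 .102 4
```

```text
t 2.50 at [ 0.6243 -0.0152  0.1991] psi 8.3 open 0.0410 F [0.4 0.  0.6] q6 -0.19
togo cm [-0.36  1.69  9.7 ] turn deg [-0.44  1.13  4.31]
```

jog_arm(
  targets=[
    [-0.1,-0.4,1.7,2.0,-0.4,1.1,4.3],
    [-0.1,0,0,3.0,0,0,0],
    [-0.1,0,0,3.0,0,0,0],
    [-0.1,0,0,0,0,0,0],
  ],
)

```text
t: 2.9
tool_pos: [0.6228, -0.033, 0.117]
ee_rot: [-3.14, -0.085, -0.003]
wrist_force: [-0.3, -0.3, -0.5]
opening: 0.0409
```

```bash
python3 go.py .6212 -.0319 .102 4
python3 - <<'E'
from h import *
from rig import manip
t=cv2.cvtColor(manip.get_image("top"),cv2.COLOR_RGB2BGR);s=cv2.cvtColor(manip.get_image("scene"),cv2.COLOR_RGB2BGR)
g=lambda im:(255*(im/255.)**.7).astype(np.uint8)
cv2.imwrite("pics/gate1.png",crop(g(s),235,140,345,250,5.4))
E
```

```text
t 2.90 at [ 0.6228 -0.033   0.117 ] psi 3.1 open 0.0409 F [-0.3 -0.3 -0.5] q6 -0.13
togo cm [-0.16 -0.12  1.5 ] turn deg [-0.01 -0.1  -0.92]
```

View pics/gate1.png

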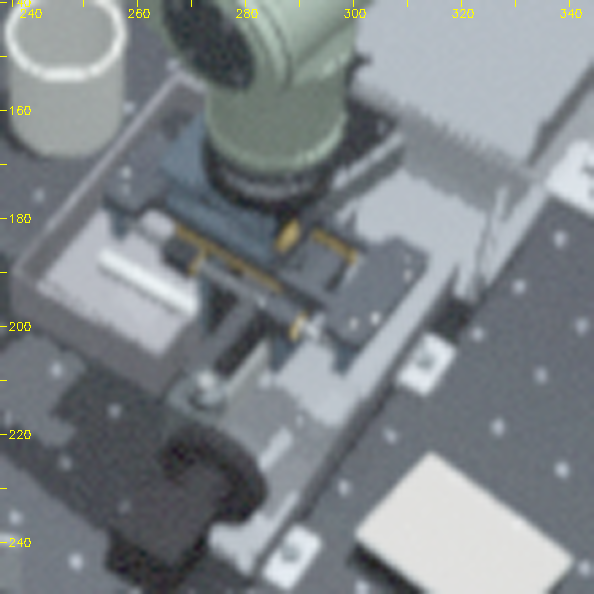

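The close-up shows the lever (270–283,195–205) between the two fingers, with the shaft cap at (272,211). I'll lower and grip lightly.

jog_arm(
  targets=[
    [-0.1,-0.1,-0.1,1.4,0,0,-0.9],
    [-0.1,0,0,0,0,0,0],
    [-1,0,0,0,0,0,0],
    [-1,0,0,0,0,0,0],
    [-1,0,0,0,0,0,0],
    [-1,0,0,0,0,0,0],
  ],
  squeeze=8,
)

```text
t: 3.6
tool_pos: [0.6272, -0.0317, 0.1115]
ee_rot: [3.139, 0.11, 0.027]
wrist_force: [-3.6, -0.6, -1.3]
opening: 0.0138
```

```bash
python3 go.py .6212 -.0319 .102 5
```

```text
t 3.60 at [ 0.6272 -0.0317  0.1115] psi 4.0 open 0.0138 F [-3.6 -0.6 -1.3] q6 -0.14
togo cm [-0.62 -0.02  0.94] turn deg [ 0.09 -0.98 -0.99]
```

jog_arm(
  targets=[
    [-1,-0.3,0,0.8,0,-1.0,-1.0],
    [-1,0,0,0.4,0,0,0],
    [-1,0,0,0,0,0,0],
  ],
)

```text
t: 3.9
tool_pos: [0.6238, -0.032, 0.1036]
ee_rot: [3.137, 0.136, 0.0]
wrist_force: [-1.6, -0.0, -4.8]
opening: 0.0124
```

```bash
python3 go.py .6212 -.0319 .102 5
python3 - <<'E'
from h import *
from rig import manip
s=cv2.cvtColor(manip.get_image("scene"),cv2.COLOR_RGB2BGR); cv2.imwrite("pics/scene_g.png",s)
E
```

```text
t 3.90 at [ 0.6238 -0.032   0.1036] psi 5.0 open 0.0124 F [-1.6 -0.  -4.8] q6 -0.15
togo cm [-0.26 -0.03  0.16] turn deg [ 0.1   0.   -0.02]
```

jog_arm(
  targets=[
    [-1,0.7,0.05,0,0,0,8],
    [-1,0.7,0.05,0,0,0,8],
    [-1,0.7,0.05,0,0,0,8],
    [-1,0.7,0.05,0,0,0,8],
    [-1,0.7,0.05,0,0,0,8],
  ],
)

```text
t: 4.45
tool_pos: [0.6569, -0.042, 0.1036]
ee_rot: [2.981, -0.979, -0.001]
wrist_force: [-2.2, -1.2, 2.1]
opening: 0.0119
```

```bash
cat > arc.py <<'E'
from go import *
s,q,R=st(); psi=np.arctan2(R[1,0],R[0,0])
d=q[:2]-np.array([.6262,-.0817]); print("r",np.hypot(*d),"lever ang from tool %.1f"%np.degrees(psi),"from pos %.1f"%np.degrees(np.arctan2(-d[0],d[1])))
togo((.6262+.05*np.cos(np.radians(5)),-.0817+.05*np.sin(np.radians(5)),.104),down(np.radians(-85)))
E
python3 arc.py
```

```text
r 0.05020058003077177 lever ang from tool -36.4 from pos -37.7
t 4.45 at [ 0.6569 -0.042   0.1036] psi -36.4 open 0.0119 F [-2.2 -1.2  2.1] q6 0.56
togo cm [ 3.64  1.71 -0.03] turn deg [ 0.18 -0.13 48.62]
```

Tracking the arc well, r = 50 mm and forces small.

jog_arm(
  targets=[
    [-1,0.7,0.05,0,0,0,8],
    [-1,0.7,0.05,0,0,0,8],
    [-1,0.7,0.05,0,0,0,8],
    [-1,0.7,0.05,0,0,0,8],
    [-1,0.7,0.05,0,0,0,8],
    [-1,0.7,0.05,0,0,0,6],
  ],
)

```text
t: 5.05
tool_pos: [0.6772, -0.078, 0.1035]
ee_rot: [2.328, -2.104, -0.003]
wrist_force: [-3.0, 5.5, 1.7]
opening: 0.0118
```

```bash
python3 arc.py
```

```text
r 0.05111740072548472 lever ang from tool -84.2 from pos -85.8
t 5.05 at [ 0.6772 -0.078   0.1035] psi -84.2 open 0.0118 F [-3.   5.5  1.7] q6 1.34
togo cm [-0.07  0.11 -0.05] turn deg [ 0.25 -0.07  0.78]
```

jog_arm(
  targets=[
    [-1,0.6,0,0,0,0,2],
    [-1,0.5,0,0,0,0,1],
    [-1,0.3,0,0,0,0,0],
  ],
)

```text
t: 5.35
tool_pos: [0.6768, -0.0778, 0.1035]
ee_rot: [-2.26, 2.164, 0.038]
wrist_force: [-2.6, 4.8, 2.5]
opening: 0.0129
```

```bash
python3 arc.py
```

```text
r 0.050793804831194916 lever ang from tool -87.5 from pos -85.6
t 5.35 at [ 0.6768 -0.0778  0.1035] psi -87.5 open 0.0129 F [-2.6  4.8  2.5] q6 1.37
togo cm [-0.05  0.08 -0.05] turn deg [ 0.43  1.47 -2.51]
```

Hard stop reached; further pushing gave no motion. Release just a little (the camera is close), then lift and take a check image before travelling.

jog_arm(
  targets=[
    [-0.3,0,0,0,0,0,0],
    [-0.3,0,0,0,0,0,0],
    [-0.3,0,0,0,0,0,0],
    [-0.3,0,0,-3,0,0,0],
    [-0.3,0,0,-4,0,0,0],
    [-0.3,0,0,-5,0,0,0],
    [-0.3,0,0,-3,0,0,0],
    [-0.3,0,0,0,0,0,0],
  ],
)

```text
t: 6.15
tool_pos: [0.6796, -0.0836, 0.256]
ee_rot: [-2.262, 2.166, 0.034]
wrist_force: [0.4, 0.1, 0.3]
opening: 0.0318
```

```bash
python3 go.py .511 -.4105 .2 97.3
```

```text
t 6.15 at [ 0.6796 -0.0836  0.256 ] psi -87.5 open 0.0318 F [0.4 0.1 0.3] q6 1.38
togo cm [32.04 18.22  5.03] turn deg [  1.99  -0.62 175.19]
```

jog_arm(
  targets=[
    [0.3,4.0,2.3,0,0,0,0],
    [0.3,4.0,2.3,0,0,0,0],
    [0.3,4.0,2.3,0,0,0,0],
    [0.3,4.0,2.3,0,0,0,0],
    [0.3,4.0,2.3,0,0,0,0],
    [0.3,4.0,2.3,0,0,0,0],
    [0.3,4.0,2.3,0,0,0,0],
    [0.3,3.0,1.7,0,0,0,0],
  ],
)

```text
t: 6.95
tool_pos: [0.5106, -0.4094, 0.2403]
ee_rot: [-2.272, 2.158, 0.044]
wrist_force: [0.6, 0.5, 0.8]
opening: 0.0593
```

jog_arm(
  targets=[
    [0.3,0,0,0,0,0,-8.5],
    [0.3,0,0,0,0,0,-8.5],
    [0.3,0,0,0,0,0,-8.5],
    [0.3,0,0,0,0,0,-8.5],
    [0.3,0,0,0,0,0,-8.5],
    [0.3,0,0,0,0,0,-8.5],
    [0.3,0,0,0,0,0,-8.5],
    [0.3,0,0,0,0,0,-8.5],
  ],
)

```text
t: 7.75
tool_pos: [0.5015, -0.4167, 0.226]
ee_rot: [-3.075, 0.494, 0.055]
wrist_force: [-0.9, 1.0, -0.7]
opening: 0.0593
```

jog_arm(
  targets=[
    [0.3,0,0,0,0,0,-8.5],
    [0.3,0,0,0,0,0,-8.5],
    [0.3,0,0,0,0,0,-8.5],
    [0.3,0,0,0,0,0,-8.5],
    [0.3,0,0,0,0,0,-8.5],
    [0.3,0,0,0,0,0,-8.5],
    [0.3,0,0,0,0,0,-8.5],
    [0.3,0,0,0,0,0,-8.5],
  ],
)

```text
t: 8.55
tool_pos: [0.4967, -0.4167, 0.2124]
ee_rot: [-2.791, -1.317, 0.036]
wrist_force: [-0.1, -0.4, 0.1]
opening: 0.0593
```

```bash
python3 go.py .511 -.4105 .13 97.3
python3 - <<'E'
from h import *
from rig import manip
for n in("scene","top"):
    im=cv2.cvtColor(manip.get_image(n),cv2.COLOR_RGB2BGR); cv2.imwrite(f"pics/{n}_h.png",im)
g=lambda im:(255*(im/255.)**.7).astype(np.uint8)
a=crop(g(cv2.imread("pics/scene_h.png")),230,95,375,270,3.4)
b=crop(g(cv2.imread("pics/top_h.png")),238,135,310,180,4.2)
h=max(a.shape[0],b.shape[0]);f=lambda c:cv2.copyMakeBorder(c,0,h-c.shape[0],0,0,0)
cv2.imwrite("pics/gate2.png",np.hstack([f(a),f(b)]));print(np.hstack([f(a),f(b)]).shape)
E
```

```text
t 8.55 at [ 0.4967 -0.4167  0.2124] psi 50.5 open 0.0593 F [-0.1 -0.4  0.1] q6 -1.60
togo cm [1.36 1.2  8.19] turn deg [ -3.18  -1.55 -46.77]
(595, 795, 3)
```

View pics/gate2.png

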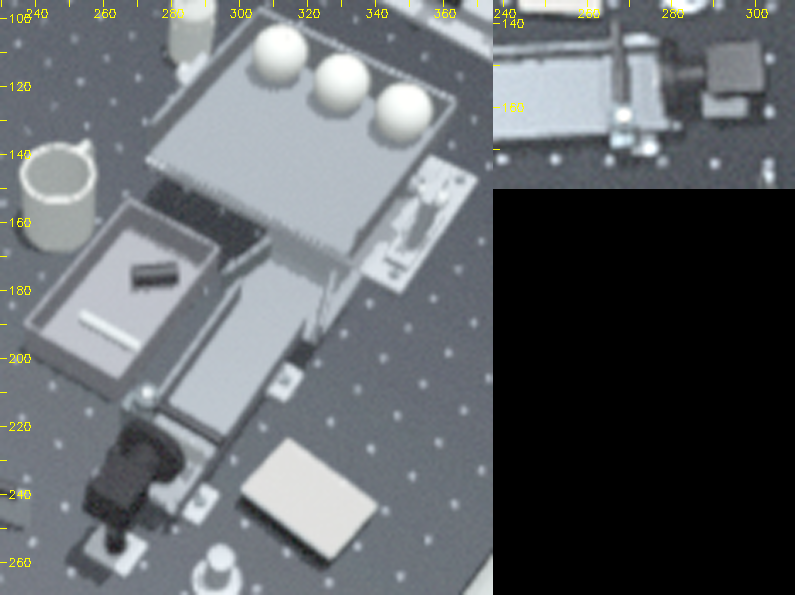

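Gate is closed: the lever now crosses the lane from the shaft (268,162) to (267,140) in the top crop, blade across the lane. Balls are still at the pan's back. Now to the card.

jog_arm(
  targets=[
    [0.3,0,0,0,-0.5,-0.3,-7.8],
    [0.3,0,0,0,-0.5,-0.3,-7.8],
    [0.3,0,0,0,-0.5,-0.3,-7.8],
    [0.3,0,0,0,-0.5,-0.3,-7.8],
    [0.3,0,0,0,-0.5,-0.3,-7.8],
    [0.3,0,0,0,-0.5,-0.3,-6.5],
    [0.3,0,0,0,0,0,0],
  ],
)

```text
t: 9.35
tool_pos: [0.4946, -0.4166, 0.206]
ee_rot: [-2.099, -2.329, 0.011]
wrist_force: [0.0, 0.7, -0.1]
opening: 0.0593
```

```bash
python3 go.py .511 -.4105 .13 97.3
```

```text
t 9.35 at [ 0.4946 -0.4166  0.206 ] psi 95.9 open 0.0593 F [ 0.   0.7 -0.1] q6 -2.39
togo cm [0.43 1.77 7.58] turn deg [-0.54 -0.01 -1.37]
```

jog_arm(
  targets=[
    [0.3,0.4,1.8,1,-0.5,0,-1.4],
    [0.3,0,0,2,0,0,0],
    [0.3,0,0,2,0,0,0],
    [0.3,0,0,2,0,0,0],
    [0.3,0,0,0,0,0,0],
  ],
)

```text
t: 9.85
tool_pos: [0.517, -0.4087, 0.1295]
ee_rot: [-2.09, -2.345, -0.004]
wrist_force: [-0.1, 0.7, 0.3]
opening: 0.0593
```

```bash
python3 go.py .511 -.4105 .086 97.3
```

```text
t 9.85 at [ 0.517  -0.4087  0.1295] psi 96.6 open 0.0593 F [-0.1  0.7  0.3] q6 -2.37
togo cm [-0.12 -0.63  4.35] turn deg [ 0.11 -0.12 -0.73]
```

jog_arm(
  targets=[
    [0.3,-0.1,-0.5,2,0,0,-0.7],
    [0.3,0,0,1.5,0,0,0],
    [0.3,0,0,0.9,0,0,0],
    [0.3,0,0,0,0,0,0],
  ],
)

```text
t: 10.25
tool_pos: [0.5162, -0.4097, 0.0844]
ee_rot: [2.079, 2.352, 0.007]
wrist_force: [0.1, -0.3, -0.0]
opening: 0.0595
```

```bash
python3 go.py .511 -.4105 .086 97.3
```

```text
t 10.25 at [ 0.5162 -0.4097  0.0844] psi 97.0 open 0.0595 F [ 0.1 -0.3 -0. ] q6 -2.39
togo cm [-0.02 -0.53 -0.17] turn deg [ 0.29 -0.06 -0.27]
```

jog_arm(
  targets=[
    [0.3,0,-0.6,-0.1,0.3,0,-0.3],
    [0.3,0,-0.2,0,0,0,0],
    [-1,0,0,0,0,0,0],
    [-1,0,0,0,0,0,0],
    [-1,0,0,0,0,0,0],
    [-1,0,0,0,0,0,0],
    [-1,0,0,0,0,0,0],
  ],
  squeeze=10,
)

```text
t: 10.95
tool_pos: [0.5099, -0.4122, 0.0896]
ee_rot: [2.072, 2.353, 0.001]
wrist_force: [0.5, -0.4, -0.0]
opening: 0.022
```

```bash
python3 go.py .511 -.4105 .086 97.3
```

```text
t 10.95 at [ 0.5099 -0.4122  0.0896] psi 97.3 open 0.0220 F [ 0.5 -0.4 -0. ] q6 -2.40
togo cm [0.16 0.13 0.36] turn deg [ 0.26  0.25 -0.03]
```

jog_arm(
  targets=[
    [-0.5,0.2,0.1,0.4,0.2,0.2,0],
    [-0.5,0,0,0.2,0,0,0],
    [-1,0,0,0,0,0,0],
    [-1,0,0,0,0,0,0],
    [-1,0,0,0,0,0,0],
  ],
  squeeze=35,
)

```text
t: 11.45
tool_pos: [0.5107, -0.4098, 0.0829]
ee_rot: [2.076, 2.358, 0.0]
wrist_force: [0.0, 0.1, 1.3]
opening: 0.0137
```

```bash
python3 go.py .511 -.4105 .086 97.3
```

```text
t 11.45 at [ 0.5107 -0.4098  0.0829] psi 97.3 open 0.0137 F [0.  0.1 1.3] q6 -2.39
togo cm [-0.08  0.02 -0.31] turn deg [ 0.02  0.01 -0.02]
```

Gripped (13.7 mm, bar is 14). Lift straight up.

jog_arm(
  targets=[
    [-1,0,0,-2,0,0,0],
    [-1,0,0,-2,0,0,0],
    [-1,0,0,-2,0,0,0],
    [-1,0,0,-3,0,0,0],
    [-1,0,0,-4,0,0,0],
    [-1,0,0,-4,0,0,0],
    [-1,0,0,-3,0,0,0],
    [-1,0,0,0,0,0,0],
  ],
)

```text
t: 12.25
tool_pos: [0.5086, -0.4088, 0.2831]
ee_rot: [-2.068, -2.347, 0.002]
wrist_force: [0.5, -0.9, -1.9]
opening: 0.0139
```

```bash
cat > pan.py <<'E'
from go import *
# card pose in pan frame -> TCP pose. args: pan angle, alpha deg, end x, end y, h above floor (mm), [k tilt]
PSI=np.radians(5.0); LIP=np.array([.562,.169,.119]); H=.071
def panM(phi):
    Rz=frame(0,0,PSI)[:3,:3]; a0=-.09
    ax=LIP+Rz@frame(0,0,0,0,a0)[:3,:3]@np.array([0,.14,-.012])
    R=Rz@frame(0,0,0,0,a0+phi)[:3,:3]; return R,ax-R@np.array([0,.14,-.012]),ax
def tgt(phi,al,ex,ey,h):
    R,o,_=panM(phi); al=np.radians(al)
    u=np.array([np.cos(al),-np.sin(al),0]); c=np.array([ex,ey,0])-.08*u  # card origin
    v=np.array([np.sin(al),np.cos(al),0])  # card y
    Rt=R@np.c_[v,u,[0,0,-1.]]   # tool x=card y, tool y=card x, z=-n
    return o+R@(c+[0,0,H+h]),Rt
if __name__=="__main__":
    phi,al,ex,ey,h=map(float,sys.argv[1:6]); p,Rt=tgt(phi,al,ex/1e3,ey/1e3,h/1e3)
    print("axle",panM(0)[2],"target",p); togo(p,Rt)
    s,q,R=st(); Rp,o,_=panM(phi); cc=Rp.T@(q-o); print("tcp in pan frame mm",cc*1000)
E
python3 pan.py 0 27 44 18 130
```

```text
axle [0.5499 0.3068 0.0945] target [0.5285 0.2385 0.3143]
t 12.25 at [ 0.5086 -0.4088  0.2831] psi 97.2 open 0.0139 F [ 0.5 -0.9 -1.9] q6 -2.39
togo cm [63.99 10.12 -2.62] turn deg [-1.79 -5.47 29.25]
tcp in pan frame mm [-103.5597 -583.3734  112.1655]
```

jog_arm(
  targets=[
    [-1,4.5,0.7,-0.2,0,0,0],
    [-1,4.5,0.7,-0.2,0,0,0],
    [-1,4.5,0.7,-0.2,0,0,0],
    [-1,4.5,0.7,-0.2,0,0,0],
    [-1,4.5,0.7,-0.2,0,0,0],
    [-1,4.5,0.7,-0.2,0,0,0],
    [-1,4.5,0.7,-0.2,0,0,0],
    [-1,3,0.4,-0.2,0,0,0],
  ],
)

```text
t: 13.05
tool_pos: [0.5128, -0.0506, 0.2856]
ee_rot: [-2.064, -2.321, 0.015]
wrist_force: [0.1, 0.3, -1.7]
opening: 0.0136
```

jog_arm(
  targets=[
    [-1,4,0.7,-0.2,0,0,0],
    [-1,4,0.7,-0.2,0,0,0],
    [-1,4,0.7,-0.2,0,0,0],
    [-1,4,0.7,-0.2,0,0,0],
    [-1,0,0,0,-0.5,-1.2,7],
    [-1,0,0,0,-0.5,-1.2,7],
    [-1,0,0,0,-0.5,-1.2,7],
    [-1,0,0,0,-0.5,-1.2,6],
  ],
)

```text
t: 13.85
tool_pos: [0.514, 0.1225, 0.2788]
ee_rot: [2.55, 1.757, -0.112]
wrist_force: [-0.6, -0.3, -1.8]
opening: 0.0137
```

```bash
python3 pan.py 0 27 44 18 100
```

```text
axle [0.5499 0.3068 0.0945] target [0.5288 0.2358 0.2844]
t 13.85 at [0.514  0.1225 0.2788] psi 69.2 open 0.0137 F [-0.6 -0.3 -1.8] q6 -0.94
togo cm [11.03 -2.66 -1.47] turn deg [-2.57  0.19  1.27]
tcp in pan frame mm [-51.9023 -56.3487 155.4091]
```

jog_arm(
  targets=[
    [-1,3,-0.7,-0.4,-1.0,0,0.5],
    [-1,3,-0.7,-0.4,-1.0,0,0.5],
    [-1,3,-0.7,-0.4,-0.6,0,0.3],
    [-1,2,-0.6,-0.4,0,0,0],
    [-1,0,0,0,0,0,0],
  ],
)

```text
t: 14.35
tool_pos: [0.5253, 0.2384, 0.2731]
ee_rot: [2.54, 1.708, -0.097]
wrist_force: [0.5, 0.3, -2.3]
opening: 0.0137
```

```bash
python3 pan.py 0 27 44 18 25
```

```text
axle [0.5499 0.3068 0.0945] target [0.5294 0.2291 0.2097]
t 14.35 at [0.5253 0.2384 0.2731] psi 67.8 open 0.0137 F [ 0.5  0.3 -2.3] q6 -0.72
togo cm [-0.09  0.54  6.4 ] turn deg [-0.62  0.93 -0.12]
tcp in pan frame mm [-30.5589  58.1809 159.9895]
```

jog_arm(
  targets=[
    [-1,0,0.3,2,-0.4,0.6,0],
    [-1,0,0.3,2,-0.3,0.4,0],
    [-1,0,0,1.5,0,0,0],
    [-1,0,0,0,0,0,0],
  ],
)

```text
t: 14.75
tool_pos: [0.5275, 0.2277, 0.2104]
ee_rot: [2.538, 1.712, -0.081]
wrist_force: [0.4, -0.5, -1.9]
opening: 0.0139
```

```bash
python3 pan.py 0 27 44 18 5
python3 - <<'E'
from h import *
from pan import *
C=cams();ims={}
for n in C:
    ims[n]=cv2.cvtColor(manip.get_image(n),cv2.COLOR_RGB2BGR); cv2.imwrite(f"pics/{n}_c.png",ims[n])
s,q,R=st()
# card frame from tool: x=tool y, y=tool x, z=-tool z
M=np.eye(4);M[:3,:3]=np.c_[R[:,1],R[:,0],-R[:,2]];M[:3,3]=q+R[:,2]*H
Rp,o,_=panM(0);P=np.eye(4);P[:3,:3]=Rp;P[:3,3]=o
g=lambda im:(255*(im/255.)**.7).astype(np.uint8)
x0,y0,x1,y1,k=255,95,370,200,5; a=crop(g(ims["scene"]),x0,y0,x1,y1,k)
def ov(a,n,x0,y0,k):
    draw(a,C[n],box(M,-.08,.08,-.002,.002,0,.095),x0,y0,k,(0,0,255)); draw(a,C[n],box(P,-.12,.12,0,.22,0,.045),x0,y0,k,(0,255,0))
ov(a,"scene",x0,y0,k)
x0,y0,x1,y1,kk=130,138,215,225,2.5; b=crop(g(ims["top"]),x0,y0,x1,y1,kk); ov(b,"top",x0,y0,kk)
h=max(a.shape[0],b.shape[0]);f=lambda c:cv2.copyMakeBorder(c,0,h-c.shape[0],0,0,0)
cv2.imwrite("pics/card.png",np.hstack([f(a),f(b)]));print(np.hstack([f(a),f(b)]).shape)
E
```

```text
axle [0.5499 0.3068 0.0945] target [0.5295 0.2273 0.1898]
t 14.75 at [0.5275 0.2277 0.2104] psi 67.9 open 0.0139 F [ 0.4 -0.5 -1.9] q6 -0.72
togo cm [0.22 0.12 2.05] turn deg [-0.28  0.44  0.01]
tcp in pan frame mm [-29.2181  53.0029  96.5206]
(525, 787, 3)
```

View pics/card.png

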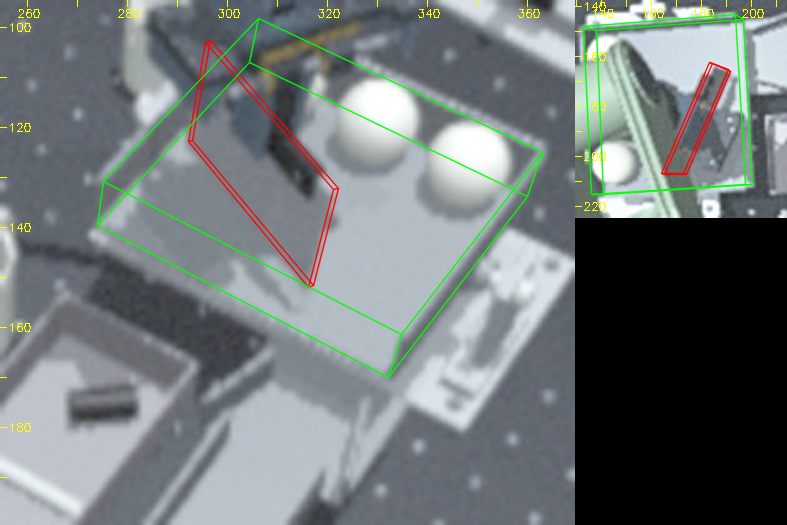

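Pan wireframe fits the image well. The card's bar end at (317,128) and plate edge near (320,138) agree with the model, leaving a gap of about 76 mm on the lane side. Lowering to the floor.

jog_arm(
  targets=[
    [-1,0.3,0.2,1.0,-0.3,0.4,0],
    [-1,0,0,1.0,0,0,0],
    [-1,0,0,0.3,0,0,0],
    [-1,0,0,0,0,0,0],
  ],
)

```text
t: 15.25
tool_pos: [0.5337, 0.2282, 0.1917]
ee_rot: [2.538, 1.71, -0.052]
wrist_force: [-0.3, 0.8, -1.4]
opening: 0.0135
```

```bash
python3 pan.py 0 27 44 18 0
```

```text
axle [0.5499 0.3068 0.0945] target [0.5296 0.2269 0.1848]
t 15.25 at [0.5337 0.2282 0.1917] psi 67.8 open 0.0135 F [-0.3  0.8 -1.4] q6 -0.72
togo cm [-0.23 -0.37  0.69] turn deg [ 0.42 -0.37 -0.08]
tcp in pan frame mm [-23.0148  54.6951  77.9437]
```

jog_arm(
  targets=[
    [-1,-0.2,-0.4,0.4,0.4,-0.4,0],
    [-1,0,0,0.3,0,0,0],
    [-1,0,0,0,0,0,0],
  ],
)

```text
t: 15.55
tool_pos: [0.5295, 0.2274, 0.1854]
ee_rot: [2.539, 1.71, -0.065]
wrist_force: [-1.3, -0.9, -2.1]
opening: 0.0141
```

```bash
python3 pan.py 0 27 44 18 0
```

```text
axle [0.5499 0.3068 0.0945] target [0.5296 0.2269 0.1848]
t 15.55 at [0.5295 0.2274 0.1854] psi 67.8 open 0.0141 F [-1.3 -0.9 -2.1] q6 -0.72
togo cm [-0.05  0.02  0.06] turn deg [ 0.07 -0.03 -0.08]
tcp in pan frame mm [-27.2957  54.8339  71.628 ]
```

```bash
for f in .04 .08 .12 .16 .2; do echo $f; python3 pan.py $f 27 44 18 -1 | sed -n 3p; done
```

```text
.04
togo cm [-0.33  0.17  0.51] turn deg [ 1.11  2.01 -0.08]
.08
togo cm [-0.6   0.31  0.87] turn deg [ 2.16  4.06 -0.08]
.12
togo cm [-0.86  0.44  1.25] turn deg [ 3.2   6.1  -0.08]
.16
togo cm [-1.11  0.57  1.63] turn deg [ 4.24  8.14 -0.08]
.2
togo cm [-1.34  0.69  2.03] turn deg [ 5.28 10.18 -0.08]
```

jog_arm(
  targets=[
    [-1,-0.3,0.15,0.45,1.1,2.0,0],
    [-1,-0.2,0.1,0.35,0.7,1.3,0],
    [-1,-0.1,0.1,0.2,0.4,0.7,0],
    [-1,0,0,0,0,0,0],
  ],
)

```text
t: 15.95
tool_pos: [0.5305, 0.2211, 0.1792]
ee_rot: [2.601, 1.753, -0.001]
wrist_force: [-2.7, -0.3, 2.8]
opening: 0.014
```

```bash
python3 pan.py .08 27 44 18 -1
```

```text
axle [0.5499 0.3068 0.0945] target [0.5302 0.2199 0.1773]
t 15.95 at [0.5305 0.2211 0.1792] psi 68.0 open 0.0140 F [-2.7 -0.3  2.8] q6 -0.81
togo cm [-0.12  0.01  0.19] turn deg [-0.05 -0.3  -0.04]
tcp in pan frame mm [-26.8693  55.4309  71.8674]
```

jog_arm(
  targets=[
    [-1,-0.2,0.05,0.4,0.5,1.0,0],
    [-1,-0.2,0.1,0.3,0.5,0.8,0],
    [-1,-0.05,0,0.1,0.2,0.3,0],
    [-1,0,0,0,0,0,0],
  ],
)

```text
t: 16.35
tool_pos: [0.5312, 0.2172, 0.1743]
ee_rot: [-2.577, -1.735, -0.037]
wrist_force: [-2.8, 0.5, 2.8]
opening: 0.0137
```

```bash
cat > balls.py <<'E'
from pan import *
C=cams()
def balls(tag,z=.12):
    s=manip.get_image("scene");cv2.imwrite(f"pics/sc_{tag}.png",cv2.cvtColor(s,cv2.COLOR_RGB2BGR))
    m=(s.min(2)>185).astype(np.uint8); m[:, :240]=0;m[:, 375:]=0;m[262:]=0;m[:95]=0
    m=cv2.morphologyEx(m,cv2.MORPH_OPEN,np.ones((5,5),np.uint8))
    n,l,st_,ce=cv2.connectedComponentsWithStats(m)
    for i in range(1,n):
        if st_[i,4]>40:
            w=atz(C["scene"],ce[i],z); Rz=frame(0,0,PSI)[:3,:3]; r=Rz.T@(w-LIP)
            print("blob px",ce[i].round(1),"area",st_[i,4],"wh",st_[i,2:4],"pan xy mm",(r[:2]*1000).round(0))
if __name__=="__main__":
    phi=float(sys.argv[1]); p,Rt=tgt(phi,27,.044,.018,-.001); togo(p,Rt)
    s,q,R=st()
    for f in (phi,): Rp,o,_=panM(f); print("tcp pan",(Rp.T@(q-o)*1000).round(1))
    balls(sys.argv[2])
E
python3 balls.py .13 a
```

```text
t 16.35 at [0.5312 0.2172 0.1743] psi 67.9 open 0.0137 F [-2.8  0.5  2.8] q6 -0.86
togo cm [-0.15 -0.01  0.13] turn deg [ 0.13 -0.2  -0.1 ]
tcp pan [-26.5  55.6  71.3]
blob px [329.2 119.5] area 111 wh [13 10] pan xy mm [ -2. 198.]
blob px [347.4 127.2] area 150 wh [14 13] pan xy mm [ 72. 203.]
blob px [357.  147.5] area 50 wh [ 5 10] pan xy mm [145. 137.]
blob px [320.6 240.8] area 629 wh [34 31] pan xy mm [ 221. -260.]
```

jog_arm(
  targets=[
    [-1,-0.2,0,0.3,0.4,0.6,0],
    [-1,-0.15,0.05,0.2,0.2,0.4,0],
    [-1,0,0,0,0,0,0],
    [-1,0,0,0,0,0,0],
    [-1,0,0,0,0,0,0],
  ],
)

```text
t: 16.9
tool_pos: [0.5319, 0.2149, 0.1708]
ee_rot: [-2.561, -1.726, -0.056]
wrist_force: [-0.4, -0.1, 2.2]
opening: 0.0136
```

```bash
python3 balls.py .14 b
```

```text
t 16.90 at [0.5319 0.2149 0.1708] psi 67.9 open 0.0136 F [-0.4 -0.1  2.2] q6 -0.89
togo cm [-0.02 -0.14 -0.13] turn deg [-0.04 -0.88 -0.04]
tcp pan [-26.   53.9  68.7]
blob px [320.8 129.5] area 62 wh [9 8] pan xy mm [ -4. 137.]
blob px [337.3 140.9] area 167 wh [15 13] pan xy mm [ 72. 124.]
blob px [357.3 147.4] area 55 wh [ 6 10] pan xy mm [145. 138.]
blob px [320.6 240.8] area 630 wh [34 31] pan xy mm [ 221. -260.]
```

jog_arm(
  targets=[
    [-1,0,0,0.1,0,0,0],
    [-1,0,0,0,0,0,0],
    [-1,0,0,0,0,0,0],
    [-1,0,0,0,0,0,0],
  ],
)

```text
t: 17.35
tool_pos: [0.5319, 0.2143, 0.1676]
ee_rot: [-2.561, -1.728, -0.053]
wrist_force: [0.3, -0.1, 2.0]
opening: 0.0137
```

```bash
python3 balls.py .15 c
```

```text
t 17.35 at [0.5319 0.2143 0.1676] psi 68.0 open 0.0137 F [ 0.3 -0.1  2. ] q6 -0.89
togo cm [-0.02 -0.13 -0.36] turn deg [ 0.21 -0.2   0.02]
tcp pan [-26.   53.9  66.4]
blob px [320.9 144.9] area 115 wh [11 13] pan xy mm [32. 74.]
blob px [357.3 147.3] area 55 wh [ 6 10] pan xy mm [145. 138.]
blob px [316.3 174.7] area 177 wh [15 14] pan xy mm [ 84. -49.]
blob px [320.6 240.8] area 630 wh [34 31] pan xy mm [ 221. -260.]
```

jog_arm(
  targets=[
    [-1,0,0,0,0.1,0.2,0],
    [-1,0,0,0,0.1,0.2,0],
    [-1,0,0,0,0,0,0],
    [-1,0,0,0,0,0,0],
    [-1,0,0,0,0,0,0],
  ],
)

```text
t: 17.9
tool_pos: [0.5319, 0.2139, 0.1677]
ee_rot: [-2.555, -1.725, -0.058]
wrist_force: [-0.3, -0.1, -1.4]
opening: 0.0139
```

```bash
python3 balls.py .19 d
```

```text
t 17.90 at [0.5319 0.2139 0.1677] psi 68.0 open 0.0139 F [-0.3 -0.1 -1.4] q6 -0.89
togo cm [-0.27  0.    0.01] turn deg [1.05 1.44 0.04]
tcp pan [-26.1  56.7  70. ]
blob px [319.3 141.9] area 64 wh [8 9] pan xy mm [21. 83.]
blob px [357.3 147.3] area 55 wh [ 6 10] pan xy mm [145. 138.]
blob px [324.4 164.2] area 183 wh [16 14] pan xy mm [86.  6.]
blob px [289.1 214. ] area 107 wh [13 11] pan xy mm [  90. -234.]
blob px [320.5 240.7] area 625 wh [34 30] pan xy mm [ 221. -260.]
```

jog_arm(
  targets=[
    [-1,0,0,0.1,0.2,0.3,0],
    [-1,0,0,0.1,0.1,0.3,0],
    [-1,0,0,0,0,0,0],
    [-1,0,0,0,0,0,0],
    [-1,0,0,0,0,0,0],
  ],
)

```text
t: 18.45
tool_pos: [0.532, 0.2132, 0.1665]
ee_rot: [-2.547, -1.72, -0.068]
wrist_force: [-1.1, -1.4, 1.6]
opening: 0.014
```

```bash
python3 balls.py .19 e
```

```text
t 18.45 at [0.532  0.2132 0.1665] psi 68.0 open 0.0140 F [-1.1 -1.4  1.6] q6 -0.91
togo cm [-0.2  -0.04 -0.11] turn deg [0.79 0.85 0.09]
tcp pan [-26.   55.9  68.8]
blob px [357.3 147.4] area 55 wh [ 6 10] pan xy mm [145. 138.]
blob px [325.6 159.7] area 182 wh [16 14] pan xy mm [79. 26.]
blob px [292.4 206.2] area 292 wh [19 25] pan xy mm [  83. -203.]
blob px [320.5 240.7] area 625 wh [34 30] pan xy mm [ 221. -260.]
```

jog_arm(
  targets=[
    [-1,0,0,0,0,0,0],
    [-1,0,0,0,0,0,0],
    [-1,0,0,0,0,0,0],
    [-1,0,0,0,0,0,0],
    [-1,0,0,0,0,0,0],
    [-1,0,0,0,0,0,0],
    [-1,0,0,0,0,0,0],
    [-1,0,0,0,0,0,0],
  ],
)

```text
t: 19.3
tool_pos: [0.5321, 0.2134, 0.1682]
ee_rot: [-2.546, -1.721, -0.069]
wrist_force: [-0.7, -2.2, 4.4]
opening: 0.014
```

```bash
python3 balls.py .2 f
```

```text
t 19.30 at [0.5321 0.2134 0.1682] psi 68.0 open 0.0140 F [-0.7 -2.2  4.4] q6 -0.91
togo cm [-0.31 -0.    0.14] turn deg [1.09 1.32 0.13]
tcp pan [-25.9  57.1  71.3]
blob px [357.  147.5] area 50 wh [ 5 10] pan xy mm [145. 137.]
blob px [304.9 189.6] area 179 wh [15 14] pan xy mm [  84. -124.]
blob px [294.  201.8] area 182 wh [15 14] pan xy mm [  79. -185.]
blob px [289.2 214.3] area 100 wh [13 10] pan xy mm [  91. -234.]
blob px [320.6 240.9] area 631 wh [34 31] pan xy mm [ 222. -260.]
```

All three balls lie in the lane in a row against the stop (y ≈ −124, −185, −234 mm, z assumed). Now let the pan back gently and lift.

jog_arm(
  targets=[
    [-1,0,0,-0.4,0,0,0],
    [-1,0,0,-0.5,0,0,0],
    [-1,0,0,-0.5,0,0,0],
    [-1,0,0,-0.6,0,0,0],
    [-1,0,0,-0.8,0,0,0],
    [-1,0,0,-1.0,0,0,0],
    [-1,0,0,-1.5,0,0,0],
    [-1,0,0,-2.5,0,0,0],
  ],
)

```text
t: 20.15
tool_pos: [0.5309, 0.2073, 0.245]
ee_rot: [-2.545, -1.718, -0.06]
wrist_force: [0.6, 0.3, -2.6]
opening: 0.014
```

jog_arm(
  targets=[
    [-1,0,0,-3,0,0,0],
    [-1,0,0,-3,0,0,0],
    [-1,0,0,-2,0,0,0],
    [-1,0,0,0,0,0,0],
  ],
)

```text
t: 20.55
tool_pos: [0.5326, 0.199, 0.3321]
ee_rot: [-2.55, -1.718, -0.067]
wrist_force: [1.2, -0.0, -2.1]
opening: 0.0137
```

```bash
python3 go.py .5107 -.4098 .28 97.3
```

```text
t 20.55 at [0.5326 0.199  0.3321] psi 67.9 open 0.0137 F [ 1.2 -0.  -2.1] q6 -0.90
togo cm [-57.45  20.91   0.39] turn deg [ -0.64  -4.54 -29.33]
```

jog_arm(
  targets=[
    [-1,-4.4,1.6,0,0,0,0],
    [-1,-4.4,1.6,0,0,0,0],
    [-1,-4.4,1.6,0,0,0,0],
    [-1,-4.4,1.6,0,0,0,0],
    [-1,-4.4,1.6,0,0,0,0],
    [-1,-4.4,1.6,0,0,0,0],
    [-1,-4.4,1.6,0,0,0,0],
    [-1,-4.4,1.6,0,0,0,0],
  ],
)

```text
t: 21.35
tool_pos: [0.5168, -0.1821, 0.2929]
ee_rot: [-2.536, -1.728, -0.055]
wrist_force: [1.0, 0.5, -2.6]
opening: 0.0136
```

jog_arm(
  targets=[
    [-1,-4.4,1.6,0,0,0,0],
    [-1,-4.4,1.6,0,0,0,0],
    [-1,-4.4,1.6,0,0,0,0],
    [-1,-3,1.1,0,0,0,0],
    [-1,0,0,0,-0.2,-1.2,-7.3],
    [-1,0,0,0,-0.2,-1.2,-7.3],
    [-1,0,0,0,-0.2,-1.2,-7.3],
    [-1,0,0,0,-0.2,-1.0,-7],
  ],
)

```text
t: 22.15
tool_pos: [0.504, -0.3694, 0.2624]
ee_rot: [-2.049, -2.349, 0.021]
wrist_force: [0.8, 0.2, -2.5]
opening: 0.0137
```

```bash
python3 go.py .5107 -.4098 .2 97.3; python3 balls.py 0 g
```

```text
t 22.15 at [ 0.504  -0.3694  0.2624] psi 97.8 open 0.0137 F [ 0.8  0.2 -2.5] q6 -2.35
togo cm [-4.15  0.28  6.2 ] turn deg [-1.49 -0.53  0.5 ]
t 22.15 at [ 0.504  -0.3694  0.2624] psi 97.8 open 0.0137 F [ 0.8  0.2 -2.5] q6 -2.35
togo cm [58.65 10.83  8.13] turn deg [-2.69 -5.24 29.84]
tcp pan [-104.7 -542.    95.1]
blob px [357.3 147.3] area 56 wh [ 6 10] pan xy mm [145. 138.]
blob px [304.9 189.6] area 179 wh [15 14] pan xy mm [  84. -124.]
blob px [294. 202.] area 188 wh [15 15] pan xy mm [  79. -186.]
blob px [289.2 214.3] area 100 wh [13 10] pan xy mm [  91. -234.]
blob px [320.6 240.8] area 630 wh [34 31] pan xy mm [ 221. -260.]
```

jog_arm(
  targets=[
    [-1,-2.2,0.1,1,-0.8,-0.3,0.3],
    [-1,-1.9,0.1,1,-0.7,-0.2,0.2],
    [-1,0,0,1.5,0,0,0],
    [-1,0,0,1.2,0,0,0],
    [-1,0,0,0,0,0,0],
  ],
)

```text
t: 22.7
tool_pos: [0.5098, -0.4136, 0.2072]
ee_rot: [-2.08, -2.347, -0.001]
wrist_force: [1.0, 1.4, -2.5]
opening: 0.0137
```

```bash
python3 go.py .5107 -.4098 .155 97.3
```

```text
t 22.70 at [ 0.5098 -0.4136  0.2072] psi 96.9 open 0.0137 F [ 1.   1.4 -2.5] q6 -2.39
togo cm [0.34 0.16 5.22] turn deg [-0.17 -0.25 -0.39]
```

jog_arm(
  targets=[
    [-1,0.3,0.1,1.5,0,0,-0.2],
    [-1,0,0,2,0,0,-0.2],
    [-1,0,0,1.2,0,0,0],
    [-1,0,0,0,0,0,0],
  ],
)

```text
t: 23.1
tool_pos: [0.5106, -0.4121, 0.1584]
ee_rot: [-2.077, -2.352, -0.001]
wrist_force: [0.2, 0.9, -2.3]
opening: 0.014
```

```bash
python3 go.py .5107 -.4098 .155 97.3
python3 - <<'E'
from go import *
C=cams();ims={}
for n in C:
    ims[n]=cv2.cvtColor(manip.get_image(n),cv2.COLOR_RGB2BGR); cv2.imwrite(f"pics/{n}_r.png",ims[n])
s,q,R=st();M=np.eye(4);M[:3,:3]=np.c_[R[:,1],R[:,0],-R[:,2]];M[:3,3]=q+R[:,2]*.071
print("card origin",M[:3,3])
K=frame(.511,-.4105,np.radians(7.3))
g=lambda im:(255*(im/255.)**.7).astype(np.uint8)
x0,y0,x1,y1,k=140,215,220,305,6.6; a=crop(g(ims["scene"]),x0,y0,x1,y1,k)
draw(a,C["scene"],box(M,-.08,.08,-.002,.002,0,.095),x0,y0,k,(0,0,255));draw(a,C["scene"],box(K,-.085,.085,-.012,.012,.07,.07),x0,y0,k,(255,128,0))
cv2.imwrite("pics/rackin.png",a)
E
```

```text
t 23.10 at [ 0.5106 -0.4121  0.1584] psi 97.1 open 0.0140 F [ 0.2  0.9 -2.3] q6 -2.39
togo cm [0.23 0.04 0.34] turn deg [-0.12 -0.21 -0.19]
card origin [ 0.5114 -0.4128  0.0894]
```

View pics/rackin.png

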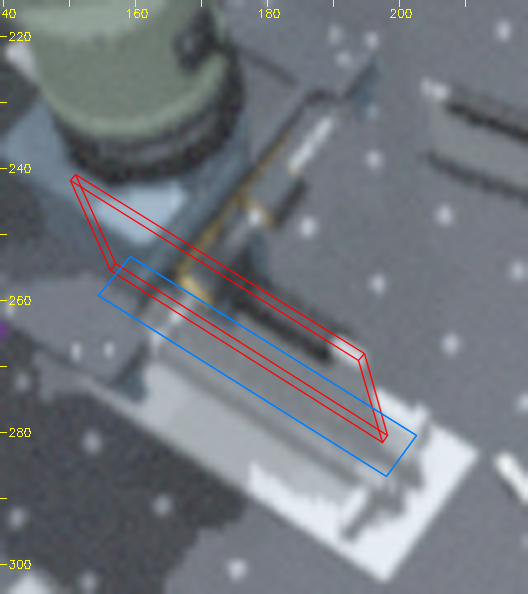

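Card hangs straight above the slot (plate bottom edge about (158,256)–(198,281), over the blue slot-entry outline). The bar end at (191,267) matches the model. Lower in with force checks.

jog_arm(
  targets=[
    [-1,0.2,0,1,-0.1,-0.2,-0.2],
    [-1,0,0,1,0,0,0],
    [-1,0,0,1,0,0,0],
    [-1,0,0,1,0,0,0],
    [-1,0,0,0,0,0,0],
  ],
)

```text
t: 23.7
tool_pos: [0.5127, -0.4109, 0.1206]
ee_rot: [2.07, 2.352, 0.002]
wrist_force: [-0.3, 0.7, -2.6]
opening: 0.014
```

```bash
python3 go.py .5107 -.4098 .084 97.3
```

```text
t 23.70 at [ 0.5127 -0.4109  0.1206] psi 97.3 open 0.0140 F [-0.3  0.7 -2.6] q6 -2.39
togo cm [ 0.15 -0.21  3.66] turn deg [ 0.37  0.3  -0.  ]
```

jog_arm(
  targets=[
    [-1,0.1,-0.2,1,0.3,0.3,0],
    [-1,0,0,1,0,0,0],
    [-1,0,0,0.8,0,0,0],
    [-1,0,0,0,0,0,0],
  ],
)

```text
t: 24.1
tool_pos: [0.5103, -0.4105, 0.0893]
ee_rot: [-2.075, -2.359, -0.0]
wrist_force: [0.3, 1.1, -2.5]
opening: 0.0138
```

```bash
python3 go.py .5107 -.4098 .083 97.3
```

```text
t 24.10 at [ 0.5103 -0.4105  0.0893] psi 97.3 open 0.0138 F [ 0.3  1.1 -2.5] q6 -2.39
togo cm [0.07 0.05 0.63] turn deg [-0.   -0.01  0.02]
```

jog_arm(
  targets=[
    [-1,0.05,0,0.4,0,0,0],
    [-1,0,0,0.4,0,0,0],
    [-1,0,0,0.3,0,0,0],
    [-1,0,0,0,0,0,0],
  ],
)

```text
t: 24.5
tool_pos: [0.5099, -0.4109, 0.0839]
ee_rot: [2.074, 2.356, -0.001]
wrist_force: [0.1, -1.0, -2.0]
opening: 0.0138
```

```bash
python3 go.py .5107 -.4098 .083 97.3
```

```text
t 24.50 at [ 0.5099 -0.4109  0.0839] psi 97.3 open 0.0138 F [ 0.1 -1.  -2. ] q6 -2.39
togo cm [0.1  0.09 0.09] turn deg [0.07 0.14 0.01]
```

jog_arm(
  targets=[
    [-1,0.05,0,0.2,0,0,0],
    [-1,0,0,0.2,0,0,0],
    [-1,0,0,0,0,0,0],
  ],
)

```text
t: 24.8
tool_pos: [0.5105, -0.4111, 0.0831]
ee_rot: [2.071, 2.354, -0.002]
wrist_force: [0.2, -0.0, -2.7]
opening: 0.0138
```

```bash
python3 go.py .5107 -.4098 .083 97.3
```

```text
t 24.80 at [ 0.5105 -0.4111  0.0831] psi 97.3 open 0.0138 F [ 0.2 -0.  -2.7] q6 -2.39
togo cm [0.12 0.04 0.  ] turn deg [0.21 0.32 0.02]
```

jog_arm(
  targets=[
    [-1,0.05,0,0.3,0.1,0.2,0],
    [-1,0,0,0.2,0,0,0],
    [-1,0,0,0,0,0,0],
  ],
)

```text
t: 25.1
tool_pos: [0.5108, -0.4113, 0.0829]
ee_rot: [2.071, 2.354, -0.001]
wrist_force: [-0.0, -0.4, -2.4]
opening: 0.0138
```

```bash
python3 go.py .5107 -.4098 .083 97.3
```

```text
t 25.10 at [ 0.5108 -0.4113  0.0829] psi 97.3 open 0.0138 F [-0.  -0.4 -2.4] q6 -2.39
togo cm [ 0.15  0.   -0.01] turn deg [0.2  0.28 0.03]
```

jog_arm(
  targets=[
    [0.2,0,0,0,0,0,0],
    [0.2,0,0,0,0,0,0],
    [0.2,0,0,0,0,0,0],
    [0.2,0,0,0,0,0,0],
    [0.2,0,0,0,0,0,0],
    [0.2,0,0,0,0,0,0],
  ],
)

```text
t: 25.7
tool_pos: [0.5114, -0.4116, 0.0811]
ee_rot: [2.071, 2.355, -0.001]
wrist_force: [-0.9, -0.2, -0.5]
opening: 0.0544
```

jog_arm(
  targets=[
    [0.2,0,0,-2,0,0,0],
    [0.2,0,0,-3,0,0,0],
    [0.2,0,0,-4,0,0,0],
    [0.2,0,0,-4,0,0,0],
    [0.2,0,0,-3,0,0,0],
    [0.2,-3,-4,0,0,0,0],
    [0.2,-3,-4,0,0,0,0],
    [0.2,-3,-4,0,0,0,0],
  ],
)

```text
t: 26.5
tool_pos: [0.4176, -0.5044, 0.2467]
ee_rot: [2.1, 2.332, -0.034]
wrist_force: [0.6, -0.2, 0.4]
opening: 0.0549
```

jog_arm(
  targets=[
    [0.2,-3,-4,0,0,0,0],
    [0.2,-3,-4,0,0,0,0],
    [0.2,0,0,0,0,0,0],
    [0.2,0,0,0,0,0,0],
  ],
)

```text
t: 26.9
tool_pos: [0.3683, -0.5511, 0.2471]
ee_rot: [-2.184, -2.254, 0.104]
wrist_force: [-0.2, 0.5, 0.2]
opening: 0.055
```

```bash
python3 go.py .51 -.41 .08 97.3; python3 balls.py 0 z
python3 - <<'E'
from go import *
C=cams();ims={}
for n in C:
    ims[n]=cv2.cvtColor(manip.get_image(n),cv2.COLOR_RGB2BGR); cv2.imwrite(f"pics/{n}_z.png",ims[n])
g=lambda im:(255*(im/255.)**.7).astype(np.uint8)
K=frame(.511,-.4105,np.radians(7.3),.012)
a=crop(g(ims["scene"]),150,95,375,305,2.6)
x0,y0,x1,y1,k=335,165,370,225,5;b=crop(g(ims["top"]),x0,y0,x1,y1,k); 
x0,y0,x1,y1,k=148,245,215,305,3;c=crop(g(ims["scene"]),x0,y0,x1,y1,k);draw(c,C["scene"],box(K,-.065,.065,-.007,.007,.074,.1),x0,y0,k,(0,0,255))
r=stack(b,c);h=max(a.shape[0],r.shape[0]);f=lambda c:cv2.copyMakeBorder(c,0,h-c.shape[0],0,0,0)
o=np.hstack([f(a),f(r)]);print(o.shape);cv2.imwrite("pics/final.png",o)
for n in C:
    d=cv2.absdiff(ims[n],cv2.imread(f"pics/{n}0.png")).max(2);d=cv2.morphologyEx((d>45).astype(np.uint8),cv2.MORPH_OPEN,np.ones((3,3),np.uint8))
    k,l,s,ce=cv2.connectedComponentsWithStats(d);print(n,[(ce[i].round(0).tolist(),int(s[i,4])) for i in range(1,k) if s[i,4]>12])
E
```

```text
t 26.90 at [ 0.3683 -0.5511  0.2471] psi 91.9 open 0.0550 F [-0.2  0.5  0.2] q6 -2.56
togo cm [14.38 15.38 15.35] turn deg [-2.88  2.47 -5.49]
t 26.90 at [ 0.3683 -0.5511  0.2471] psi 91.9 open 0.0550 F [-0.2  0.5  0.2] q6 -2.56
togo cm [77.43 18.76  1.92] turn deg [-3.53 -1.88 23.93]
tcp pan [-255.7 -709.2   64.7]
blob px [287.   97.3] area 50 wh [9 6] pan xy mm [-194.  207.]
blob px [357.3 147.3] area 56 wh [ 6 10] pan xy mm [145. 138.]
blob px [304.9 189.7] area 180 wh [15 14] pan xy mm [  84. -124.]
blob px [292.3 206.2] area 289 wh [19 25] pan xy mm [  83. -203.]
blob px [320.6 240.8] area 630 wh [34 31] pan xy mm [ 221. -260.]
(546, 786, 3)
scene [([37.0, 68.0], 3392), ([86.0, 49.0], 2668), ([136.0, 16.0], 1113), ([169.0, 40.0], 119), ([102.0, 81.0], 1098), ([134.0, 65.0], 167), ([158.0, 102.0], 15), ([64.0, 108.0], 187), ([313.0, 108.0], 148), ([52.0, 163.0], 3350), ([190.0, 116.0], 34), ([331.0, 117.0], 151), ([308.0, 118.0], 51), ([349.0, 125.0], 161), ([190.0, 124.0], 31), ([326.0, 127.0], 45), ([343.0, 135.0], 47), ([2.0, 135.0], 24), ([158.0, 145.0], 59), ([305.0, 189.0], 157), ([293.0, 201.0], 182), ([305.0, 201.0], 18), ([75.0, 204.0], 21), ([287.0, 219.0], 215), ([76.0, 219.0], 54), ([58.0, 226.0], 36), ([70.0, 235.0], 114), ([62.0, 252.0], 182), ([85.0, 255.0], 23), ([122.0, 254.0], 18), ([77.0, 257.0], 21), ([90.0, 260.0], 30), ([114.0, 272.0], 76)]
top [([260.0, 156.0], 275), ([227.0, 156.0], 144), ([141.0, 160.0], 171), ([242.0, 159.0], 165), ([151.0, 164.0], 51), ([142.0, 181.0], 172), ([152.0, 184.0], 56), ([143.0, 203.0], 173), ([154.0, 205.0], 45), ([462.0, 226.0], 336), ([382.0, 242.0], 94), ([379.0, 322.0], 13346), ([370.0, 250.0], 39), ([492.0, 254.0], 34), ([373.0, 270.0], 39), ([389.0, 276.0], 19), ([209.0, 321.0], 71), ([217.0, 334.0], 58), ([456.0, 342.0], 152), ([474.0, 340.0], 38), ([292.0, 366.0], 1351), ([258.0, 356.0], 17), ([238.0, 371.0], 19)]
```

View pics/final.png

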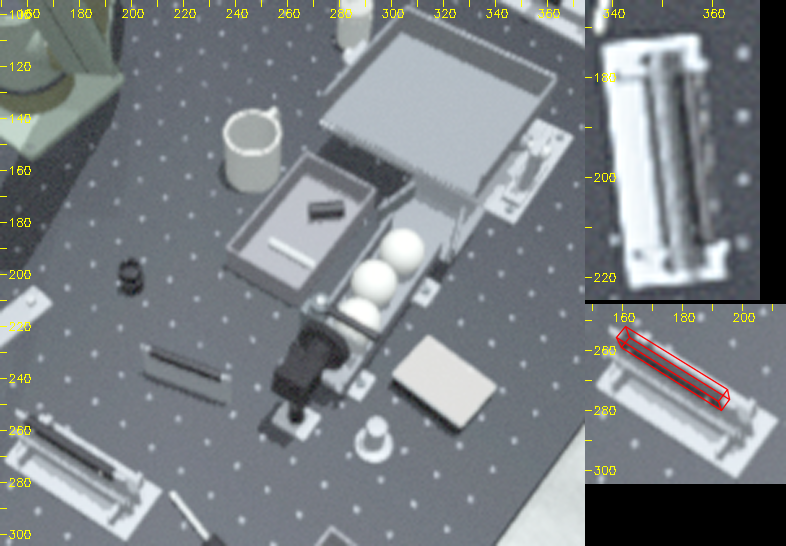

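The final picture shows the three balls in the lane against the closed stop (302,190), (293,202), (288,215), an empty pan at rest, and the card back in its rack matching the start outline. The image difference shows no changes at the bystanders. Joint 6 is near its limit, so I'll back it off a little and hand in.

jog_arm(
  targets=[
    [0.2,0,0,0,0,0,5],
    [0.2,0,0,0,0,0,5],
    [0.2,0,0,0,0,0,0],
  ],
)

```text
t: 27.35
tool_pos: [0.3718, -0.5482, 0.2472]
ee_rot: [2.369, 2.053, -0.102]
wrist_force: [-0.3, 0.0, 0.4]
opening: 0.0546
```

```bash
python3 -c "
from rig import manip
s=manip.state();print(s['t'],s['joint_pos'],s['wrist_force'],s['opening']);print(manip.close_job())"
```

```text
27.35 [-0.95972395  0.43863126  1.29858322 -0.06517634  1.39292488 -2.37668359] [-0.3185772   0.01153633  0.37549674] 0.054647286264672364
the job is handed in; nothing more can be done
None
```

The job is done and handed in at 27 s. I turned the stop handle to its hard stop and took the large card from the grey rack. I held it at about 27° near the lip with a gap of about 76 mm and pressed the pan gently until all three balls had rolled through. Then I let the pan fall back and stood the card in its rack again.

My last pictures show:
- **Balls:** all three lie in a row in the lane against the closed stop.
- **Pan:** empty and back at rest.
- **Card:** in its slot, matching its starting outline.
- **Other things:** I saw no change around the bystanders on the table in the before/after image comparison. In both views some areas were hidden by the arm or its shadow, so the comparison says nothing about those.

Two readings were less clean:
- **Card seating:** the wrist force never showed the card touching the rack floor. I released it at the same height where I had picked it up, so it dropped about 1 mm at most.
- **Joint 6:** it read −2.56, its stated limit, while backing away from the rack. I turned it back to −2.38 before handing in, but cannot rule out that it touched the limit.

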